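# Plug the test gauge into the bench air manifold and turn the air on

## Task

Take the pressure gauge out of the wooden rack and push it, upright, into the one open quick coupler of the air manifold until it locks and stays in when you let go; how high the coupler sits on its riser is not known, so go by feel and never press it with more than 30 N. Then, with the gauge locked and let go, swing the manifold's valve lever fully open, in line with the pipe. Leave everything else as it stands.

Things in the scene. Friction and masses are not known exactly. Their poses are not given: they have to be found in the camera images.
- gauge_center (a point): Pressure gauge, 0.15-0.24 kg: an upright round dark steel case, 50 mm in diameter, 28 mm thick, on a steel plug-in stem. The point is the case's middle; z up along the stem, x out of the white dial, y across the case: grip its rim along y, from above. A 27 mm hexagon lies 28 to 37 mm below, under it a round plug to 75 mm below. It stands in a hole of the wooden rack, hanging by its hexagon.
- gauge_tip (a point): Lower end of the gauge's plug, on its axis, 75 mm below the middle of the case; same axes. The plug is 15 mm in diameter and 38 mm long up to the hexagon, its nose bevelled over the last 4 mm, with a groove 9 to 19 mm from the end in which the coupler's pawls lock. It stands 38 mm deep in the rack, about 0.8 mm loose all round: lift it straight up by 40 mm or more.
- outlet_top (a point): Point on the manifold's flat top, on the vertical axis of the one open outlet, 45 mm above the bench. Over it stands the brass quick coupler, 25 mm in diameter, on a threaded riser; its mouth is a funnel 23 mm wide that narrows to a 17 mm bore. The coupler is screwed on to a depth that differs: its mouth is anywhere from 49 to 67 mm above this point, which is not measured.
- sleeve (a joint): Knurled steel sleeve, 32 mm across, around the open coupler, m: 0 at rest, down to 0.005. From 13 mm below the mouth the plug meets a spring plate (3 N); from 22 mm it wedges the pawls apart: the push rises to some 12 to 16 N by 26 mm and the sleeve slips down 2 to 3 mm. At 32 mm (push about 8 N) the pawls snap into the groove and the sleeve springs back: locked. At 33.5 mm comes a hard end stop.
- manifold: Aluminium block of the bench air manifold, 42 x 210 x 45 mm, fixed; origin at the centre of its underside, y along it towards the valve. On its top are three outlets 70 mm apart; two are closed by a rubber cap and a steel plug, less than 66 mm above the top. In the open one a spring lifts the plug: let go unlocked, it comes up 15 mm or so; locked, its end stays 17 to 35 mm above the top.
- valve (a joint): Lever of the ball valve, rad: 0 shut, the lever square to the manifold and pointing to its robot side; 1.57 (a stop) open, the lever in line with the pipe and pointing away from the manifold. It opens clockwise seen from above, stays where it is left and turns with about 0.2 N m of friction.
- valve_axis (a point): Point on the upright axis of the valve lever at the lever's mid-height, 53 mm above the bench. Fixed to the manifold: its y axis runs along the pipe, the way the open lever points; its -x axis is the way the shut lever points.
- valve_grip (a point): Point in the middle of the lever's black rubber grip, 60 mm from the valve axis; its -x axis points to the lever's end. The grip reaches from 23 to 85 mm from the axis, 16 mm wide, 10 mm high, with 48 mm of air under it. The pipe under the open lever is 35 mm high, its elbow 39 mm; sideways the lever is free.
- nozzle_mid (a point): Brass blow nozzle on the same kind of plug, in another hole of the rack, 84 mm long overall; the point lies 60 mm above its plug's end. To be left.
- blank_mid (a point): Aluminium blanking plug with a knurled knob, in another hole of the rack, 62 mm long overall; the point lies 52 mm above its plug's end. To be left.
- rack: Wooden block, 64 x 235 x 46 mm, fixed to the bench, with three holes 80 mm apart along its y axis, in which the gauge, the nozzle and the blanking plug stand in any order. Origin at the centre of its underside.
- glue: Yellow glue bottle, 60 mm in diameter, 170 mm tall; origin at the centre of its foot. To be left.
- tapemeasure: Black tape measure, 62 x 34 x 62 mm; origin at the centre of its underside. To be left.
- offcut: Plywood offcut, 90 x 160 x 18 mm, lying flat; origin at the centre of its underside. To be left.
- edging: Roll of edge banding lying flat, 116 mm across, 23 mm high; origin at the centre of its underside. To be left.
Not all that is in view belongs to the job. What is shaped like the part that bears gauge_center but orange is not meant.

How it is judged:
On the way, in this order (a step that is already met when the one before it is completed fails the run):
1. the gauge stands locked in the open coupler, and the fingers have let go of it (horizontal distance between gauge_tip and outlet_top below 0.004 m and z of gauge_tip in the frame of outlet_top below 0.0355 m and angle between gauge_center's own z axis and vertical below 0.12 rad and contact force between each of the arm, the fingers and gauge below 0.1 N and value of joint sleeve below 0.001 m), for 0.3 s.
2. the valve lever is fully open (value of joint valve above 1.4 rad), for 0.2 s.
At the end, for the whole second after the job is handed in: The gauge stands upright (within 7 degrees) and at rest in the open coupler, locked: its plug's end within 4 mm of the outlet's axis and less than 35.5 mm above the manifold's top, the coupler's sleeve sprung back (within 1 mm); the valve lever is open to at least 1.4 rad (horizontal distance between gauge_tip and outlet_top below 0.004 m and z of gauge_tip in the frame of outlet_top below 0.0355 m and angle between gauge_center's own z axis and vertical below 0.12 rad and value of joint valve above 1.4 rad and linear speed of gauge below 0.02 m/s and value of joint sleeve below 0.001 m); the robot touches nothing.
It fails at once if the gauge's plug is pressed on the end stop in the coupler with more than 30 N (contact force between gauge and end_stop above 30 N).
It fails at once if the valve is opened while the gauge is not in the coupler (value of joint valve above 0.4 rad and distance between gauge_tip and outlet_top above 0.037 m).
It fails at once if something else is moved by more than 30 mm (distance of any of nozzle_mid, blank_mid, glue, tapemeasure, offcut, edging from where it was at the start of the episode above 0.03 m).
It also fails if it takes over 61 s, if anything falls off the work surface, if the arm or the gripper's body presses on something with over 40 N, if the wrist force passes 120 N, or if a joint passes its speed limit or range.

## Robot

A 6-joint arm with a two-finger parallel gripper is mounted at the origin on the work surface. World frame = base frame: x ahead of the robot, y to its left, z up, the work surface at z = 0. Lengths are in m, angles in rad, forces in N, time in s.
With the tool pointing down it reaches from about 0.35 to 0.95 m from the base axis. Payload 17.4 kg.
Tool frame: the origin (TCP) lies on the centre line of the jaws, within the pads' length; the fingertips stand 22 mm ahead of it and the grasp point (between the pads) lies 3 mm ahead of it; y points along the fingers, x is the direction in which the jaws open and shut, and the axes are right-handed (so a half turn about y gives the same grasp; the last joint's range is limited). The gripper opens to 93 mm and grips with 3 to 60 N. Pads are 15 mm wide; open, the fingers measure 128 mm over their backs; the gripper's body (75 mm by 188 mm) begins 65 mm behind the grasp point.
Start: joints at [-1.339, 0.116, 1.442, -0, 1.584, -0.038], TCP at [0.18, -0.651, 0.241] pointing down, gripper open.
Joint ranges: [-2.83, 2.83], [-0.83, 2.19], [0.07, 2.5], [-1.14, 4.28], [0.01, 3], [-2.97, 2.97]. Speed limits (rad/s): [1.89, 1.89, 2.22, 3.14, 3.14, 3.14].

## Interface

Orientations are given as a unit quaternion [w, x, y, z].
In Python, from rig import bot gives the robot as it stands. Calls block until the motion is done:
- bot.move_pose(position, orientation): joint-space move of the TCP to a pose.
- bot.move_straight(position, ori=None, velocity=0.15): straight line of the TCP; ori=None keeps the orientation; velocity is the mean speed in m/s.
- bot.movej(angles): joint-space move.
- bot.move_gripper(opening, grasp_force=None): finger opening in m; grasp_force is the grip in N (None keeps the last); returns when the fingers have stopped.
- bot.hold(seconds).
- bot.ik(position, orientation): joint angles nearest the present ones, or None.
- bot.capture(name): name is "side" or "top" or "wrist"; returns (picture, depth): 400x640x3 uint8, red, green, blue; 400x640 float32, m along the optical axis (not along the pixel's ray), 0 where there is no reading.
- bot.camera_params(name): a dict with "vertical_fov" (degrees; the focal length in pixels is half the picture's height over the tangent of half this angle, whatever the lens; pixels are square), "cx", "cy" (the principal point, pixels), "R" (3x3) and "t" (3): a world point X has camera coordinates R X + t; the wrist camera has in their place "hand_eye" (4x4, takes a point from camera to tool coordinates, whose origin is the TCP and whose axes are the tool frame's). Camera axes: x right, y down, z forward; pixel columns grow to the right and rows downward; lengths in m; the calibration is good to about 2 mm. A picture is of the moment at which its call begins: read the wrist's pose just before it. camera_params takes no time and is no camera call.
A pose or a line that the arm cannot do raises bot.PlanningError and nothing moves.
- bot.finish_job(): hands the job in, once; it reports no verdict.
Readings, each from a call of its own:
- bot.get_clock(): time.
- bot.get_joint_positions(): joint angles.
- bot.get_qvel(): joint speeds.
- bot.get_joint_efforts(): joint torques, N m.
- bot.get_ee_pos(): TCP position.
- bot.get_ee_rot(): TCP orientation.
- bot.get_contact_force(): force on the tool from outside, world axes, zero at the start.
- bot.get_torque(): the same for the moment, N m.
- bot.get_opening(): finger opening in m.
Only numpy, scipy, OpenCV 4.12 (cv2) and the standard library are available. Lean on these libraries where they do the work, as an engineer would, in place of code of your own. Each camera call takes 0.05 s, during which the arm holds its last target.

## Working session

There is one attempt and no reset: what is moved stays moved. The work goes in short steps, each a Python script; the robot and the scene stay as the last script left them, time stands still between calls to the robot, and variables do not carry over. Pictures are saved under pics/ and viewed, and the job is handed in when it is done.

```bash
ls; mkdir -p pics; python3 - <<'E'
from rig import bot
import cv2,numpy as np
print(bot.get_clock(),bot.get_ee_pos(),bot.get_ee_rot(),bot.get_opening(),bot.get_contact_force())
for n in ["side","top","wrist"]:
    p,d=bot.capture(n); cv2.imwrite(f"pics/{n}0.png",p[:,:,::-1]); np.savez(f"pics/{n}0.npz",p=p,d=d)
    print(n,bot.camera_params(n))
print(bot.get_clock())
E
```

```text
pics
0.0 [ 0.17984682 -0.65041852  0.23990446] [ 0.56294934 -0.5624485   0.42852857 -0.42790534] 0.0929303748654905 [-0.02107845  0.06697575  0.11179117]
side {'vertical_fov': 54.841644727943276, 'cx': 320.42587861190634, 'cy': 198.41876071703157, 'R': array([[-0.99427438, -0.10476039,  0.02106436],
       [-0.08725961,  0.68221164, -0.72592909],
       [ 0.06167826, -0.72361077, -0.68744691]]), 't': array([0.51693703, 0.11603803, 0.90281367])}
top {'vertical_fov': 47.63986094879559, 'cx': 325.9399076082205, 'cy': 196.1474520358449, 'R': array([[ 0.00747497, -0.99985381,  0.01537805],
       [-0.99816652, -0.00838431, -0.05994409],
       [ 0.06006426, -0.01490177, -0.99808327]]), 't': array([-0.05482613,  0.52070572,  1.40850566])}
wrist {'vertical_fov': 69.65870996536923, 'cx': 318.1655865559636, 'cy': 200.64435714756993, 'hand_eye': array([[ 9.99999558e-01,  5.51907836e-04,  7.61248587e-04,
        -7.54098953e-04],
       [-6.01108081e-04, -2.47311592e-01,  9.68935816e-01,
        -1.43285803e-01],
       [ 7.23028869e-04, -9.68935845e-01, -2.47311151e-01,
         6.76582267e-02],
       [ 0.00000000e+00,  0.00000000e+00,  0.00000000e+00,
         1.00000000e+00]])}
0.15
```

View pics/side0.png

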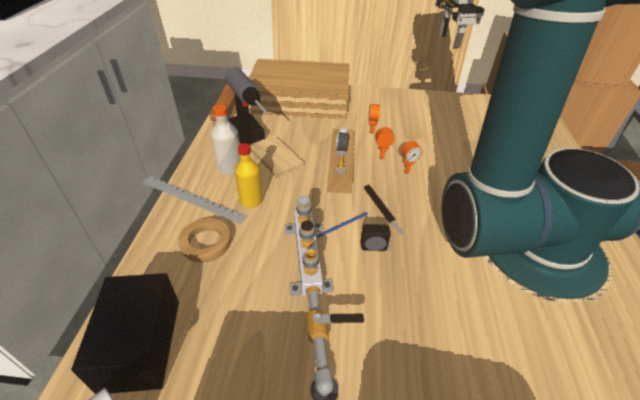

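View pics/top0.png

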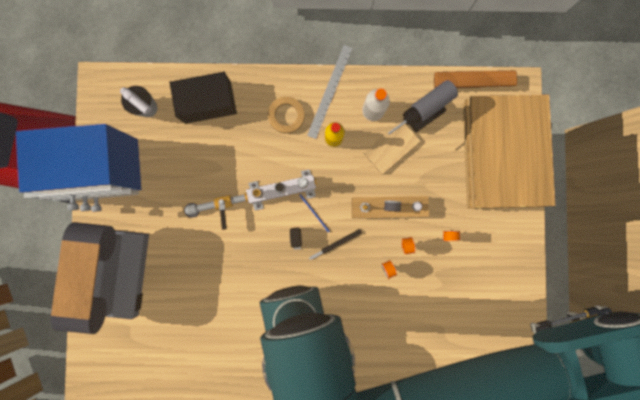

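View pics/wrist0.png

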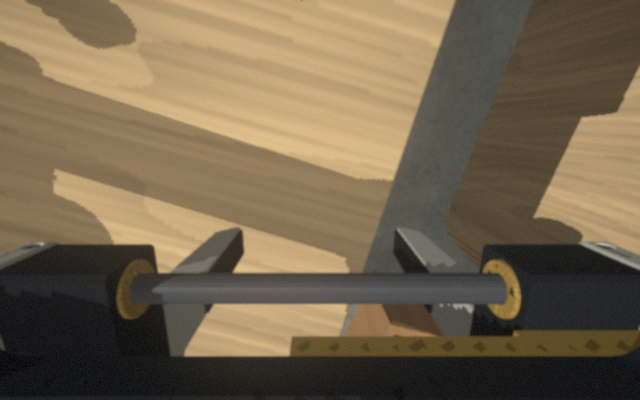

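```bash
python3 - <<'E'
import cv2,numpy as np
t=cv2.imread("pics/top0.png");s=cv2.imread("pics/side0.png")
a=cv2.resize(t[165:240,170:330],None,fx=5,fy=5,interpolation=cv2.INTER_CUBIC);cv2.imwrite("pics/ct1.png",a[:, :800])
cv2.imwrite("pics/ct2.png",cv2.resize(t[180:290,340:480],None,fx=5,fy=5,interpolation=cv2.INTER_CUBIC))
cv2.imwrite("pics/cs1.png",cv2.resize(s[90:240,290:440],None,fx=4,fy=4,interpolation=cv2.INTER_CUBIC))
cv2.imwrite("pics/cs2.png",cv2.resize(s[180:400,250:400],None,fx=2.7,fy=2.7,interpolation=cv2.INTER_CUBIC))
E
```

```text
(no output)
```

View pics/ct1.png

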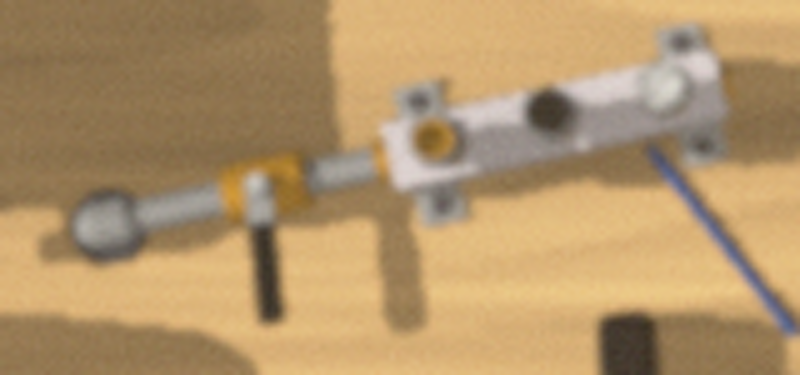

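View pics/ct2.png

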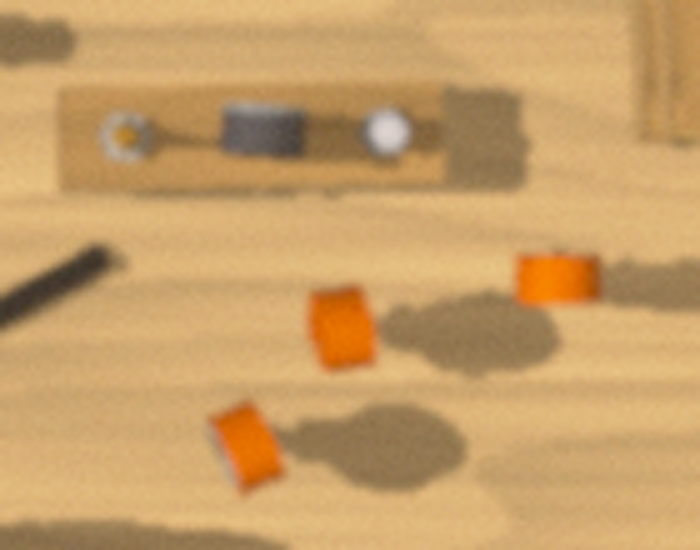

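View pics/cs1.png

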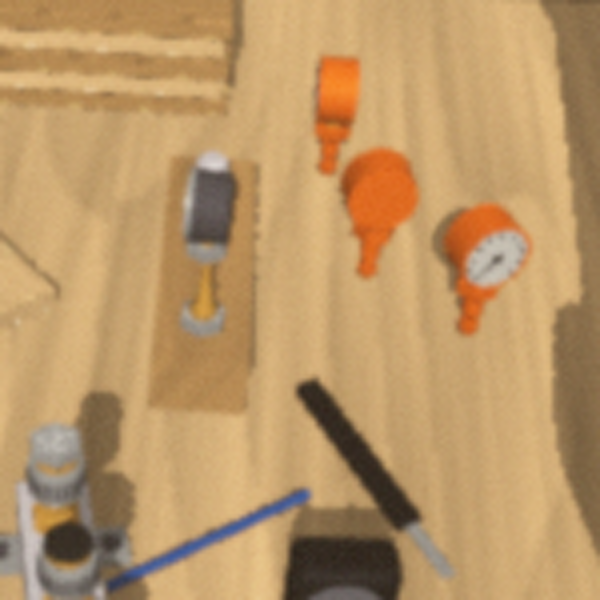

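View pics/cs2.png

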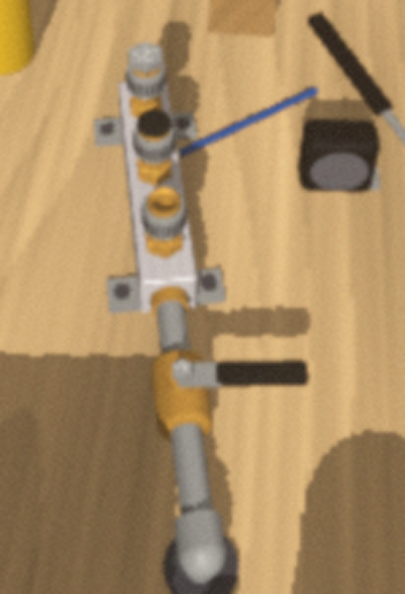

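```bash
cat > h.py <<'E'
import numpy as np,cv2
from scipy.spatial.transform import Rotation as Ro
def K(c):
    f=200/np.tan(np.radians(c["vertical_fov"])/2); return np.array([[f,0,c["cx"]],[0,f,c["cy"]],[0,0,1]])
def rot(q): return Ro.from_quat(np.r_[q[1:],q[0]]).as_matrix()
def down(yaw): # tool x along (cos,sin) yaw, y down
    x=np.array([np.cos(yaw),np.sin(yaw),0]);y=np.array([0,0,-1.]);R=np.c_[x,y,np.cross(x,y)]
    q=Ro.from_matrix(R).as_quat(); return [float(v) for v in (q[3],*q[:3])]
def ext(c,pos=None,q=None):
    "camera->world R, origin"
    if "R" in c: return c["R"].T,-c["R"].T@c["t"]
    R=rot(q);H=c["hand_eye"]; return R@H[:3,:3],R@H[:3,3]+pos
def cloud(c,d,pos=None,q=None):
    k=K(c);R,o=ext(c,pos,q);v,u=np.mgrid[:400,:640]
    P=np.stack([(u-k[0,2])/k[0,0]*d,(v-k[1,2])/k[1,1]*d,d],-1)
    W=P@R.T+o; W[d==0]=np.nan; return W
def ray(c,uv,pos=None,q=None):
    k=K(c);R,o=ext(c,pos,q);r=R@np.array([(uv[0]-k[0,2])/k[0,0],(uv[1]-k[1,2])/k[1,1],1]);return o,r
def at_z(c,uv,z,pos=None,q=None):
    o,r=ray(c,uv,pos,q); return o+r*(z-o[2])/r[2]
def tri(rs):
    A=np.zeros((3,3));b=np.zeros(3)
    for o,r in rs:
        r=r/np.linalg.norm(r);M=np.eye(3)-np.outer(r,r);A+=M;b+=M@o
    return np.linalg.solve(A,b)
E
python3 - <<'E'
from h import *
from rig import bot
np.set_printoptions(precision=4,suppress=True)
print(rot(bot.get_ee_rot()))
c=bot.camera_params("top");W=cloud(c,np.load("pics/top0.npz")["d"])
for n,uv in dict(open=(257,193),cap=(280,187),plug=(303,183),hub=(222,202),grip=(223,219),elbow=(191,210),gauge=(393,205),nozzle=(365,207),blank=(417,206),o1=(409,246),glue=(334,130),rackend=(355,212),tape=(295,238),blue=(326,228),bench=(260,270)).items():
    print(n,W[uv[1],uv[0]])
c=bot.camera_params("side");W=cloud(c,np.load("pics/side0.npz")["d"])
for n,uv in dict(gauge=(342,140),open=(311,255),hub=(317,317),grip=(345,319)).items():
    print(n,W[uv[1],uv[0]])
for y in (np.pi/2,-np.pi/2,1.7,-1.4):
  for p in ([0.49,-0.15,0.25],[0.45,.2,.25]): print(y,bot.ik(p,down(y)))
E
```

```text
[[ 0.2666 -0.0002  0.9638]
 [-0.9638  0.0008  0.2666]
 [-0.0008 -1.      0.    ]]
open [0.5247 0.1563 0.0851]
cap [0.5417 0.0863 0.1044]
plug [0.5539 0.0186 0.1064]
hub [0.4982 0.2659 0.0568]
grip [0.4466 0.2612 0.0595]
elbow [0.4736 0.3638 0.0405]
gauge [ 0.491  -0.2466  0.1104]
nozzle [ 0.4849 -0.1654  0.0985]
blank [ 0.4904 -0.3269  0.0665]
o1 [ 0.3708 -0.2957  0.0985]
glue [ 0.6984 -0.0696  0.1755]
rackend [ 0.4712 -0.1399  0.0472]
tape [0.3908 0.0427 0.0599]
blue [ 0.4211 -0.0517  0.0088]
bench [0.288  0.1544 0.0007]
gauge [nan nan nan]
open [0.5248 0.1498 0.0818]
hub [0.4989 0.2702 0.058 ]
grip [0.4483 0.269  0.0593]
1.5707963267948966 [-0.3468 -0.2451  1.7705 -0.      1.6161 -1.9176]
1.5707963267948966 [ 0.3664 -0.2913  1.8077 -0.      1.6252 -1.2044]
-1.5707963267948966 [-0.3468 -0.2451  1.7705 -0.      1.6161  1.224 ]
-1.5707963267948966 [ 0.3664 -0.2913  1.8077 -0.      1.6252  1.9372]
1.7 [-0.3468 -0.2451  1.7705 -0.      1.6161 -2.0468]
1.7 [ 0.3664 -0.2913  1.8077 -0.      1.6252 -1.3336]
-1.4 [-0.3468 -0.2451  1.7705 -0.      1.6161  1.0532]
-1.4 [ 0.3664 -0.2913  1.8077 -0.      1.6252  1.7664]
```

```bash
cat > look.py <<'E'
from h import *
from rig import bot
import pickle,sys
def look(name,cam="wrist"):
    pos=np.array(bot.get_ee_pos());q=np.array(bot.get_ee_rot());p,d=bot.capture(cam)
    cv2.imwrite(f"pics/{name}.png",p[:,:,::-1]);pickle.dump((pos,q,p,d),open(f"pics/{name}.pkl","wb"))
E
python3 - <<'E'
from look import *
q=down(-np.pi/2)
bot.move_pose([0.44,-0.29,0.25],q); look("g1"); print(bot.get_clock())
bot.move_straight([0.44,-0.20,0.25],velocity=.15); look("g2")
bot.move_pose([0.46,0.12,0.26],q); look("c1")
bot.move_straight([0.46,0.20,0.26],velocity=.15); look("c2"); print(bot.get_clock())
E
```

```text
1.8333
4.6333
```

View pics/g1.png

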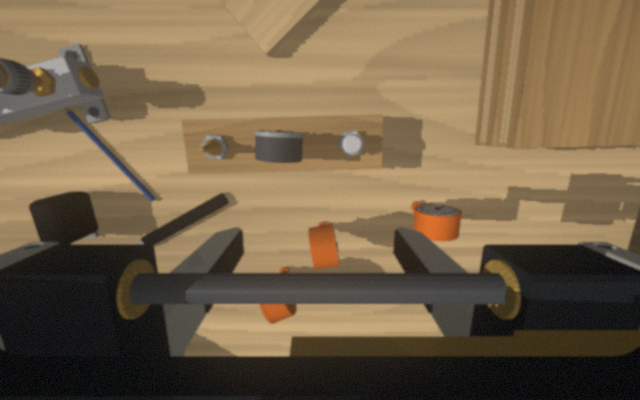

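View pics/g2.png

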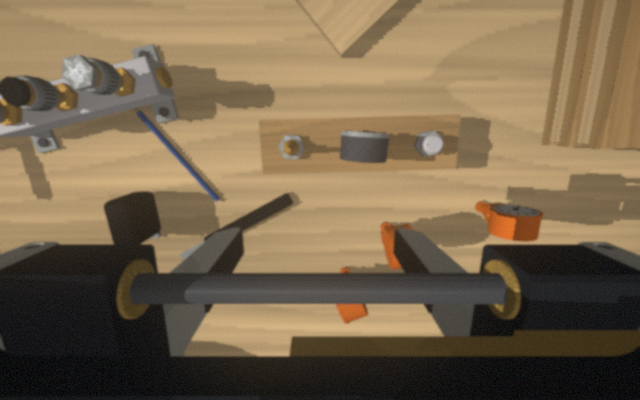

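View pics/c1.png

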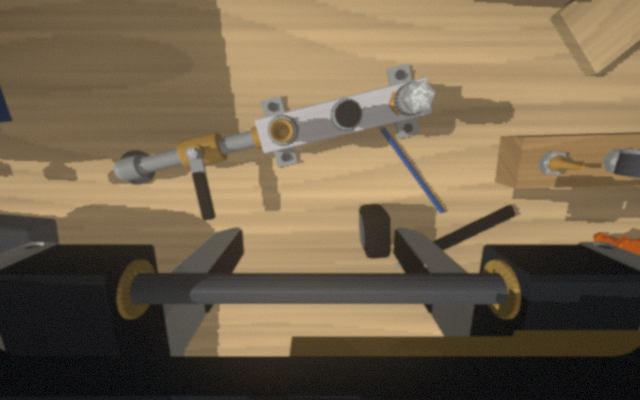

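View pics/c2.png

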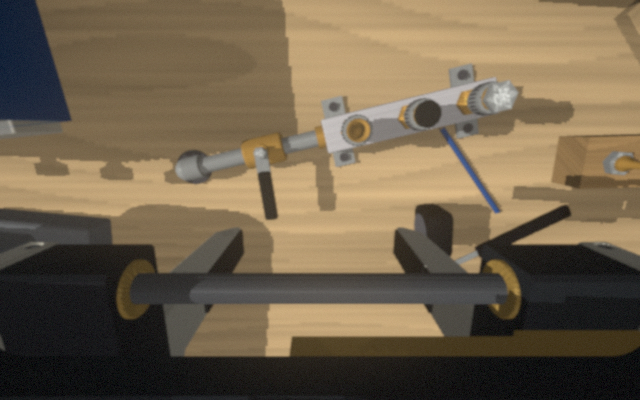

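```bash
python3 - <<'E'
from look import *
np.set_printoptions(precision=4,suppress=True)
c=bot.camera_params("wrist")
def cl(n):
    pos,q,p,d=pickle.load(open(f"pics/{n}.pkl","rb"));return cloud(c,d,pos,q),p
for n in("g1","g2"):
    W,p=cl(n);P=W.reshape(-1,3)
    m=(abs(P[:,0]-.49)<.05)&(abs(P[:,1]+.247)<.045)&(P[:,2]>.09)&(P[:,2]<.13)
    Q=P[m];print(n,"case",len(Q),Q.min(0),Q.max(0),np.percentile(Q,[2,50,98],axis=0))
    r=cv2.minAreaRect((Q[:,:2]*1000).astype(np.float32));print(r)
    m=(abs(P[:,0]-.49)<.06)&(abs(P[:,1]+.247)<.15)&(abs(P[:,2]-.046)<.006)
    Q=P[m];r=cv2.minAreaRect((Q[:,:2]*1000).astype(np.float32));print("rack",len(Q),r,np.median(Q[:,2]))
    m=(P[:,2]>-.01)&(P[:,2]<.01);print("bench z",np.median(P[m,2]))
for n in("c1","c2"):
    W,p=cl(n);P=W.reshape(-1,3)
    m=(np.hypot(P[:,0]-.525,P[:,1]-.155)<.03)&(P[:,2]>.08)
    Q=P[m];print(n,len(Q),np.percentile(Q,[2,50,98],axis=0)); 
    h=np.histogram(Q[:,2],bins=np.arange(.08,.13,.002));print(h[0])
    top=Q[Q[:,2]>np.percentile(Q[:,2],95)-.004];print("ring",len(top),cv2.minEnclosingCircle((top[:,:2]*1000).astype(np.float32)))
    m=(abs(P[:,0]-.54)<.06)&(abs(P[:,1]-.09)<.13)&(abs(P[:,2]-.045)<.004)
    Q=P[m];print("block",len(Q),cv2.minAreaRect((Q[:,:2]*1000).astype(np.float32)),np.median(Q[:,2]))
    m=(abs(P[:,0]-.45)<.06)&(abs(P[:,1]-.265)<.025)&(P[:,2]>.05)
    Q=P[m];print("lever",len(Q),cv2.minAreaRect((Q[:,:2]*1000).astype(np.float32)),np.median(Q[:,2]))
    im=cv2.resize(p[60:240,100:420][:,:,::-1],None,fx=2.5,fy=2.5,interpolation=cv2.INTER_CUBIC);cv2.imwrite(f"pics/{n}z.png",im)
for n,x,y in(("g1",170,100),("g2",240,100)):
    p=cl(n)[1];cv2.imwrite(f"pics/{n}z.png",cv2.resize(p[y:y+90,x:x+230][:,:,::-1],None,fx=3.4,fy=3.4,interpolation=cv2.INTER_CUBIC))
E
```

```text
g1 case 1372 [ 0.4729 -0.2737  0.09  ] [ 0.5038 -0.2252  0.1088] [[ 0.4741 -0.2713  0.0919]
 [ 0.489  -0.2509  0.1042]
 [ 0.5028 -0.2271  0.1079]]
((488.4770202636719, -249.1410369873047), (48.12965393066406, 29.802518844604492), 87.63642120361328)
rack 8330 ((487.6121826171875, -248.41104125976562), (64.06924438476562, 235.7703094482422), 1.617645263671875) 0.04512107146813882
bench z -0.0008390739651434886
g2 case 1361 [ 0.4728 -0.2727  0.09  ] [ 0.504  -0.2247  0.1088] [[ 0.4745 -0.2698  0.0915]
 [ 0.4891 -0.2459  0.1043]
 [ 0.5031 -0.2258  0.1079]]
((488.63592529296875, -248.37551879882812), (47.5971794128418, 29.980268478393555), 86.97908782958984)
rack 8310 ((487.7359924316406, -249.00253295898438), (64.11739349365234, 235.76840209960938), 1.5643668174743652) 0.045197223995436436
bench z -0.000821241706800313
c1 619 [[0.5104 0.1425 0.0806]
 [0.5251 0.157  0.0904]
 [0.5393 0.1716 0.0956]]
[ 47  31  25  17 150 116 124 106   3   0   0   0   0   0   0   0   0   0
   0   0   0   0   0   0]
ring 263 ((524.561279296875, 157.7842559814453), 14.595025062561035)
block 3617 ((541.0049438476562, 89.7504653930664), (42.0724983215332, 209.78262329101562), 13.246795654296875) 0.044169307977689365
lever 1024 ((459.65087890625, 264.24603271484375), (91.27769470214844, 16.630998611450195), 7.174604892730713) 0.05654223053637142
c2 806 [[0.4952 0.1438 0.0807]
 [0.5216 0.1541 0.0925]
 [0.5391 0.1725 0.3447]]
[ 59  21  21  24 141 122 115 112   6   0   0   0   0   0   0   0   0   0
   0   0   0   0   0   0]
ring 85 ((495.7008056640625, 150.43759155273438), 2.1995368003845215)
block 3415 ((541.0890502929688, 89.7681884765625), (42.051544189453125, 209.4418487548828), 13.301336288452148) 0.04420654407831642
lever 26818 ((462.7181396484375, 255.8606719970703), (92.4793930053711, 44.20709991455078), 14.085599899291992) 0.34387508211091733
```

View pics/c1z.png

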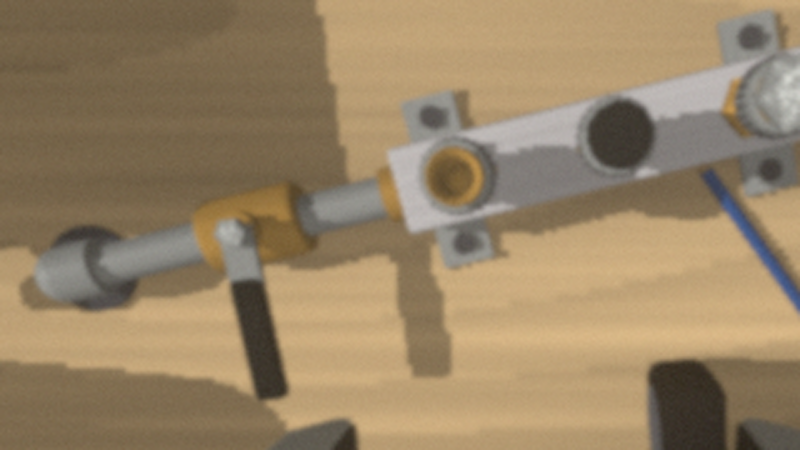

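View pics/c2z.png

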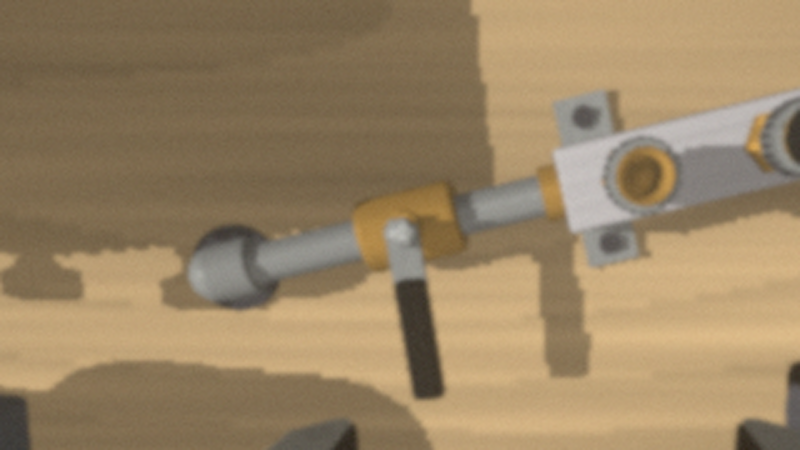

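View pics/g1z.png

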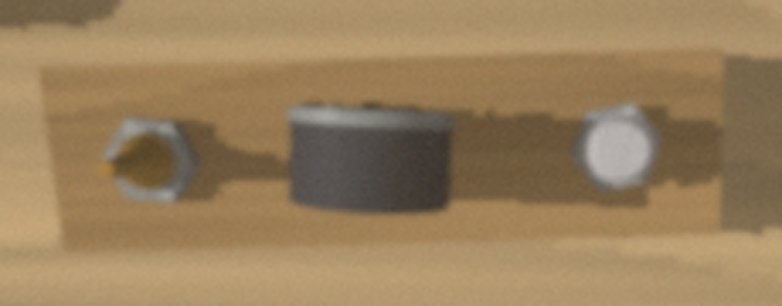

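View pics/g2z.png

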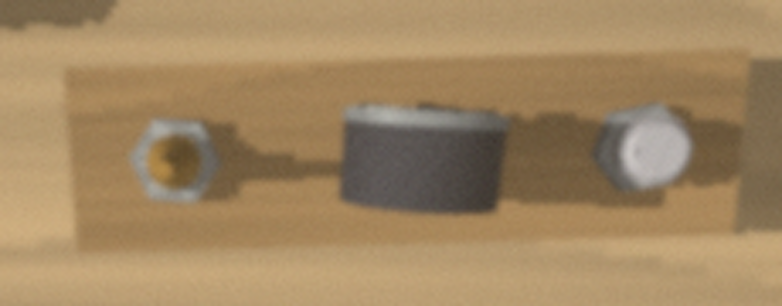

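```bash
python3 - <<'E'
from look import *
np.set_printoptions(precision=4,suppress=True)
c=bot.camera_params("wrist")
D={n:pickle.load(open(f"pics/{n}.pkl","rb"))[:2] for n in("c1","c2")}
def px(z): return (100+z[0]/2.5,60+z[1]/2.5)
for n,a,b in(("hub",(235,230),(400,231)),("gripin",(245,283),(411,283)),("gripout",(272,394),(428,395)),("bore",(456,176),(644,174))):
    print(n,tri([ray(c,px(a),*D["c1"]),ray(c,px(b),*D["c2"])]))
q=down(np.radians(-92.7))
bot.move_gripper(0.078)
bot.move_pose([0.4885,-0.2487,0.19],q)
bot.move_straight([0.4885,-0.2487,0.0865],velocity=.12)
print(bot.get_ee_pos(),bot.get_contact_force(),bot.get_clock());look("grasp0")
E
```

```text
hub [0.4983 0.2705 0.0496]
gripin [0.4739 0.2647 0.0582]
gripout [0.415  0.26   0.0506]
bore [0.5249 0.1576 0.0872]
[ 0.4889 -0.2489  0.0873] [-0.2342  0.5587 -0.5183] 7.8167
```

View pics/grasp0.png

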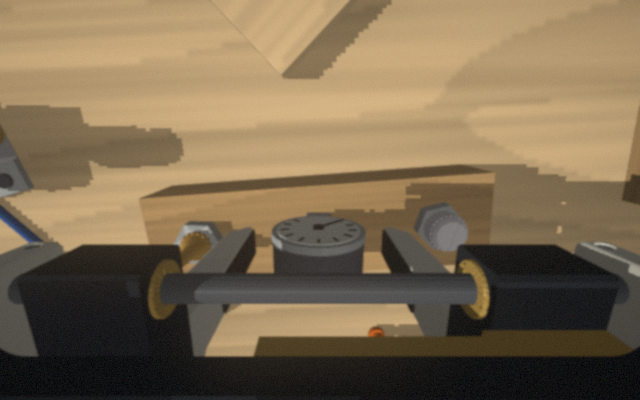

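```bash
python3 - <<'E'
from look import *
np.set_printoptions(precision=4,suppress=True)
print(bot.get_contact_force())
bot.move_gripper(0.03,60)
print(bot.get_opening(),bot.get_contact_force(),bot.get_torque())
p=bot.get_ee_pos()
bot.move_straight([p[0],p[1],p[2]+.01],velocity=.05);print(bot.get_contact_force())
bot.move_straight([p[0],p[1],0.24],velocity=.12)
bot.hold(.2);print(bot.get_contact_force(),bot.get_torque(),bot.get_opening(),bot.get_ee_pos(),bot.get_clock());look("lift")
E
```

```text
[0.0033 0.2335 1.1445]
0.049257755576823506 [ 0.813  -0.024   1.3412] [0.017  0.097  0.0059]
[ 0.6628 -0.4537 -1.919 ]
[-0.2024 -0.3893 -0.9608] [-0.0037 -0.0496  0.0275] 0.049146078769782164 [ 0.4884 -0.2487  0.2395] 10.3417
```

View pics/lift.png

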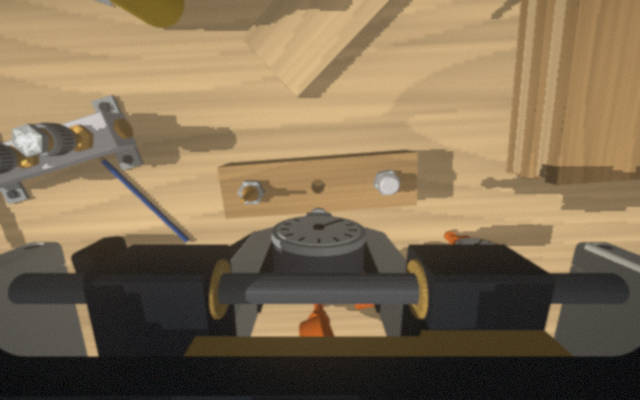

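```bash
python3 - <<'E'
from look import *
np.set_printoptions(precision=4,suppress=True)
c=bot.camera_params("wrist")
pos,q,p,d=pickle.load(open("pics/lift.pkl","rb"));W=cloud(c,d,pos,q)
R=rot(q);T=(W-pos)@R   # tool coords
m=np.zeros((400,640),bool);m[222:243,285:352]=1
A=T[m];A=A[np.isfinite(A).all(1)]
A=A[abs(A[:,2]-np.median(A[:,2]))<.006]
cen=A.mean(0);n=np.linalg.svd(A-cen)[2][2];print(len(A),A.min(0),A.max(0),cen,n)
h=T[208:216,310:328].reshape(-1,3);print("hex",np.nanmedian(h,0),np.nanmin(h,0),np.nanmax(h,0))
m=(abs(T[...,0])<.04)&(abs(T[...,2])<.03)&(abs(T[...,1]-.0)<.035)&(np.arange(400)[:,None]<262);B=T[m];print(len(B),np.percentile(B,[1,50,99],axis=0))
print(cv2.imwrite("pics/liftz.png",cv2.resize(p[180:300,220:420][:,:,::-1],None,fx=4,fy=4,interpolation=cv2.INTER_CUBIC)))
E
```

```text
1403 [-0.0194 -0.0177  0.0136] [0.0184 0.0152 0.0165] [-0.0005 -0.0021  0.0148] [ 0.0075 -0.006   1.    ]
hex [0.0001 0.0561 0.0093] [-0.0103  0.0286 -0.032 ] [0.0105 0.1959 0.0143]
5949 [[-0.0384 -0.023   0.0018]
 [-0.0005 -0.0091  0.0111]
 [ 0.0381  0.0246  0.0155]]
True
```

View pics/liftz.png

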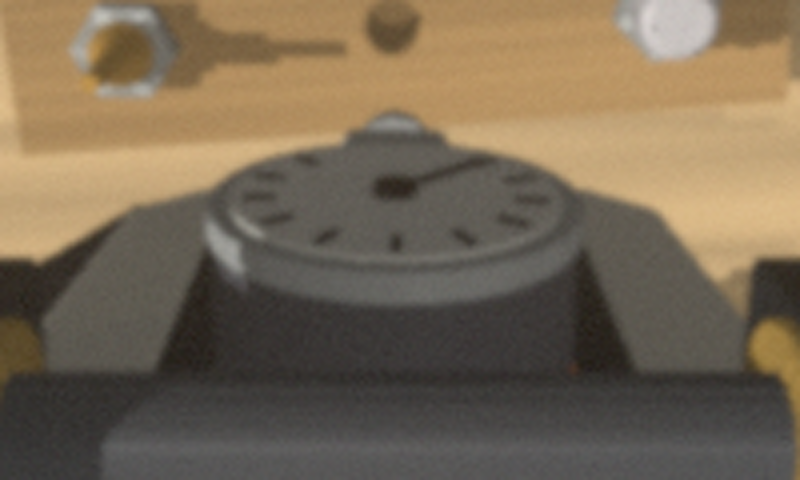

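```bash
python3 - <<'E'
from look import *
np.set_printoptions(precision=4,suppress=True)
q=down(np.radians(-92.7)); X,Y=0.5248,0.1577
bot.move_pose([X,Y,0.22],q)
bot.move_straight([X,Y,0.186],velocity=.06);bot.hold(.2)
p=bot.get_ee_pos();print(p,rot(bot.get_ee_rot())[:,1],bot.get_contact_force(),bot.get_torque(),bot.get_clock())
look("pre","side");look("prew")
s=cv2.imread("pics/pre.png");cv2.imwrite("pics/prez.png",cv2.resize(s[130:300,250:400],None,fx=4,fy=3.5,interpolation=cv2.INTER_CUBIC))
E
```

```text
[0.5249 0.1578 0.1864] [ 0.0006  0.0001 -1.    ] [-0.0572 -0.4203 -2.5789] [0.0127 0.0444 0.0455] 12.8167
```

View pics/prez.png

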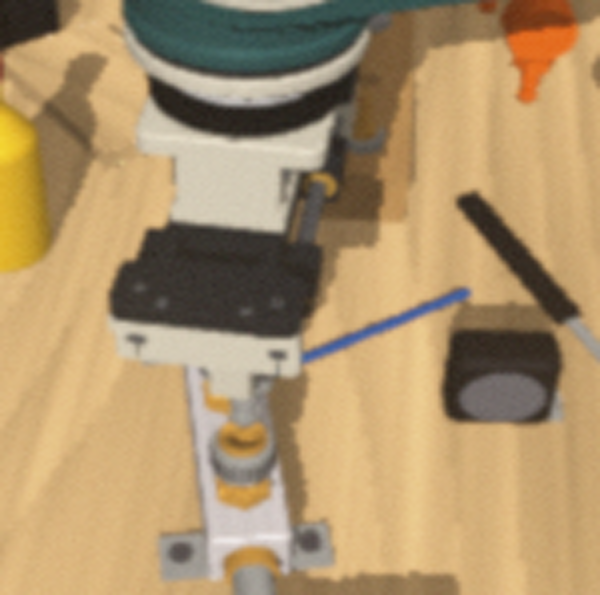

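View pics/prew.png

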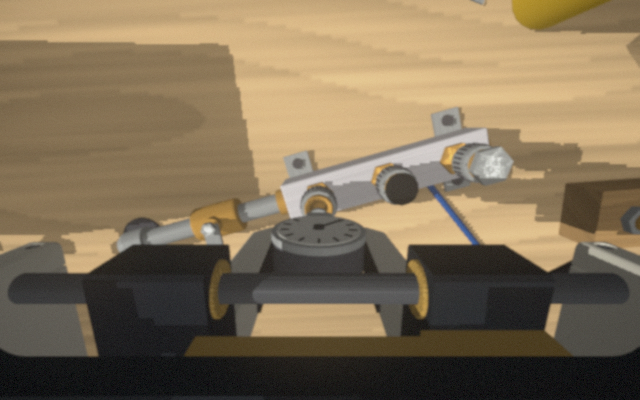

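```bash
cat > ins.py <<'E'
from look import *
np.set_printoptions(precision=3,suppress=True)
q=down(np.radians(-92.7)); X,Y=0.5248,0.1577
def f(n=3): return np.mean([bot.get_contact_force() for _ in range(n)],0)
E
python3 - <<'E'
from ins import *
z=.186
while z>.1545:
    z-=.0025; bot.move_straight([X,Y,z],q,velocity=.03); F=f(); 
    print(round(z,4),bot.get_ee_pos(),F,round(bot.get_clock(),2))
    if F[2]>10 or np.hypot(F[0],F[1])>8: print("stop");break
E
```

```text
0.1835 [0.525 0.158 0.183] [ 0.198 -0.536 -1.74 ] 13.17
0.181 [0.525 0.158 0.181] [ 0.223 -0.867 -2.219] 13.42
0.1785 [0.525 0.158 0.178] [-0.273 -0.429 -1.657] 13.67
0.176 [0.525 0.158 0.176] [ 0.574 -0.127 -1.502] 13.92
0.1735 [0.525 0.158 0.173] [ 0.185 -0.084 -1.586] 14.17
0.171 [0.525 0.158 0.171] [-0.603  0.58  -2.057] 14.42
0.1685 [0.525 0.158 0.168] [-0.026  0.094 -1.281] 14.67
0.166 [0.525 0.158 0.166] [ 0.568 -0.204 -2.15 ] 14.92
0.1635 [0.525 0.158 0.163] [ 0.188 -0.722 -1.781] 15.17
0.161 [0.525 0.158 0.161] [-0.044 -0.414  0.287] 15.42
0.1585 [0.525 0.158 0.158] [-0.053 -0.223  2.362] 15.67
0.156 [0.525 0.158 0.156] [-0.723 -0.382  1.925] 15.92
0.1535 [0.525 0.158 0.153] [-0.009 -0.463  2.762] 16.17
```

```bash
python3 - <<'E'
from ins import *
z=.1535;pk=-9
while z>.1418:
    z-=.0007 if z<.1465 else .001; bot.move_straight([X,Y,z],q,velocity=.02); F=f(); pk=max(pk,F[2])
    print(round(z,4),bot.get_ee_pos(),F,round(bot.get_clock(),2))
    if F[2]>19 or np.hypot(F[0],F[1])>10: print("stop");break
    if z<.1465 and pk>8 and F[2]<pk-6: print("drop");break
E
```

```text
0.1525 [0.525 0.158 0.153] [-0.185  0.332  3.959] 16.42
0.1515 [0.525 0.158 0.152] [1.152 0.234 4.095] 16.67
0.1505 [0.525 0.158 0.151] [ 0.504 -0.603  5.429] 16.92
0.1495 [0.525 0.158 0.15 ] [-0.183  0.016  7.616] 17.17
0.1485 [0.525 0.158 0.149] [ 0.288 -0.664  8.915] 17.42
0.1475 [0.525 0.158 0.148] [ 0.079 -0.148 10.025] 17.67
0.1465 [0.525 0.158 0.147] [ 1.172 -0.048  6.287] 17.92
0.1455 [0.525 0.158 0.146] [ 0.513 -0.677  5.398] 18.17
0.1448 [0.525 0.158 0.145] [ 1.794 -0.379  5.059] 18.42
0.1441 [0.525 0.158 0.144] [0.993 0.185 5.495] 18.67
0.1434 [0.524 0.158 0.143] [ 0.885  0.067 -2.357] 18.92
drop
```

```bash
python3 - <<'E'
from ins import *
for z in (.1437,.1442,.1447,.1452,.1457):
    bot.move_straight([X,Y,z],q,velocity=.02); F=f();print(z,bot.get_ee_pos()[2],F)
    if F[2]<-8: break
bot.move_straight([X,Y,.1434],q,velocity=.02);print(bot.get_ee_pos(),f())
look("ins","side")
s=cv2.imread("pics/ins.png");cv2.imwrite("pics/insz.png",cv2.resize(s[130:300,250:400],None,fx=4,fy=3.5,interpolation=cv2.INTER_CUBIC));print(bot.get_clock())
E
```

```text
0.1437 0.14281628228676077 [ 0.361 -0.124 -7.753]
0.1442 0.1430884566700954 [  1.49   -0.233 -16.641]
[0.525 0.158 0.143] [  0.096   0.023 -15.765]
19.7167
```

View pics/insz.png

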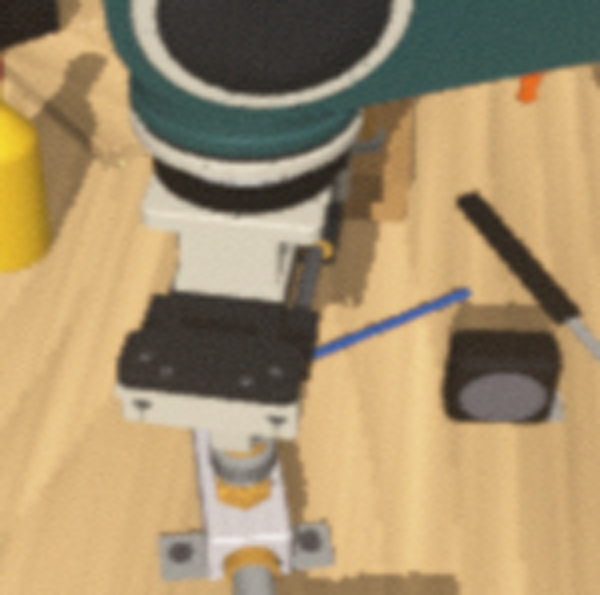

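```bash
python3 - <<'E'
from ins import *
z=.1434
for k in range(6):
    F=f();print(z,F,bot.get_ee_pos()[2])
    if F[2]>-5: break
    z-=.0002; bot.move_straight([X,Y,z],q,velocity=.02)
print(bot.get_clock())
E
```

```text
0.1434 [ -0.667  -0.343 -15.166] 0.14310377980496206
0.1432 [ -1.147  -1.707 -15.373] 0.14307441610500798
0.143 [ -1.203  -0.597 -14.927] 0.14305399458142443
0.14279999999999998 [ -1.276  -1.304 -12.597] 0.14296999288433573
0.14259999999999998 [-0.456 -1.691 -9.098] 0.14289718876227564
0.14239999999999997 [-0.656 -2.378 -6.852] 0.1427985596139843
21.2167
```

```bash
python3 - <<'E'
from ins import *
bot.move_gripper(0.08)
print(f(),bot.get_opening(),bot.get_clock())
p=bot.get_ee_pos();bot.move_straight([p[0],p[1],0.25],velocity=.12)
bot.move_straight([X-.06,Y,0.27],velocity=.12);look("rel");look("rels","side");print(bot.get_clock())
s=cv2.imread("pics/rels.png");cv2.imwrite("pics/relsz.png",cv2.resize(s[130:350,250:400],None,fx=4,fy=2.7,interpolation=cv2.INTER_CUBIC))
c=bot.camera_params("wrist");pos,qq,pp,d=pickle.load(open("pics/rel.pkl","rb"));P=cloud(c,d,pos,qq).reshape(-1,3)
m=(abs(P[:,0]-X)<.04)&(abs(P[:,1]-Y)<.035)&(P[:,2]>.12)&(P[:,2]<.2);Q=P[m];print(len(Q),np.percentile(Q,[2,50,98],axis=0),cv2.minAreaRect((Q[:,:2]*1000).astype(np.float32)))
E
```

```text
[ 0.59  -0.498  0.032] 0.0799730031136202 21.925
23.75
1873 [[0.51  0.135 0.144]
 [0.525 0.158 0.16 ]
 [0.539 0.181 0.164]] ((524.5665283203125, 157.63571166992188), (50.22117233276367, 30.679927825927734), 86.44463348388672)
```

View pics/relsz.png

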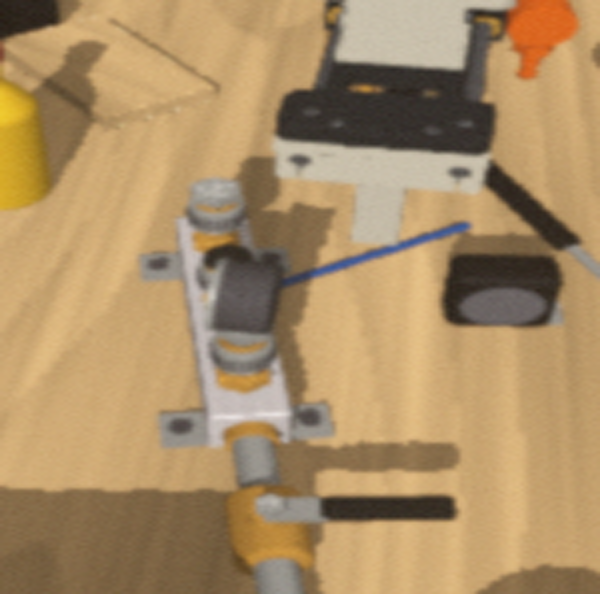

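View pics/rel.png

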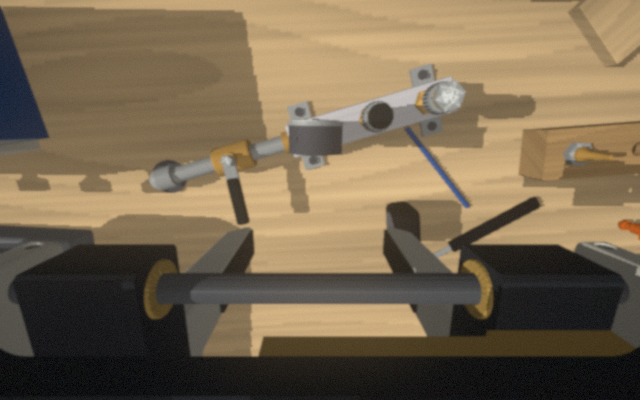

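```bash
cat > lev.py <<'E'
from ins import *
A=np.array([.4983,.2705])
def u(a): a=np.radians(a); return np.array([np.cos(a),np.sin(a)])
def pose(phi,off,z,r=.062):
    return [*(A+r*u(phi)-off*u(phi-90)),z],down(np.radians(phi-180))
E
python3 - <<'E'
from lev import *
bot.move_gripper(0.0,10);print(bot.get_opening())
p,q=pose(187.2,.023,.2);print(p,bot.ik(p,q))
bot.move_pose(p,q)
p,q=pose(187.2,.023,.12);bot.move_straight(p,q,velocity=.12);F0=f();print(F0)
p,q=pose(187.2,.023,.066);bot.move_straight(p,q,velocity=.08);print(bot.get_ee_pos(),f(),bot.get_clock());look("lv0","side");look("lv0w")
s=cv2.imread("pics/lv0.png");cv2.imwrite("pics/lv0z.png",cv2.resize(s[180:400,230:430],None,fx=3,fy=2.7,interpolation=cv2.INTER_CUBIC))
E
```

```text
0.0006568104397183584
[np.float64(0.4396715528904814), np.float64(0.23991070138878018), 0.2] [ 0.449 -0.257  1.861 -0.     1.538  0.323]
[-0.036  0.25   0.228]
[0.44  0.24  0.066] [-0.272  0.693  0.777] 28.0833
```

View pics/lv0z.png

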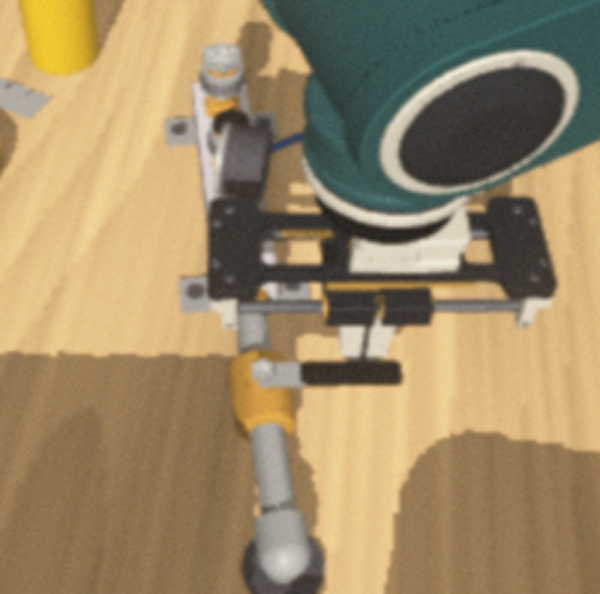

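View pics/lv0w.png

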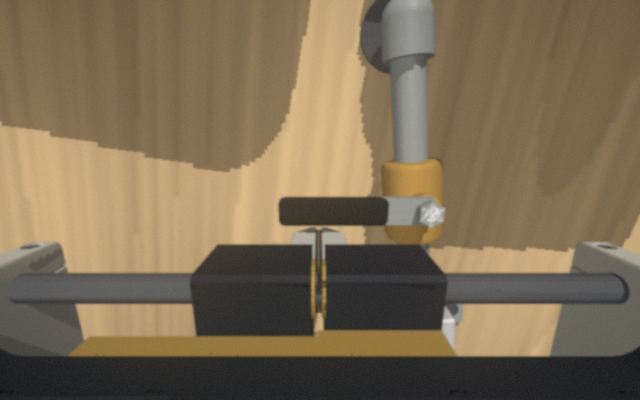

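```bash
python3 - <<'E'
from lev import *
for phi in [187.2]+list(np.linspace(182,104,13)):
    p,q=pose(phi,.0155,.066);bot.move_straight(p,q,velocity=.06);F=f();t=u(phi-90)
    print(round(phi,1),"tan",round(F[:2]@t,2),F,round(bot.get_clock(),2))
    if np.linalg.norm(F)>18: print("stop");break
look("lv1","side");look("lv1w")
s=cv2.imread("pics/lv1.png");cv2.imwrite("pics/lv1z.png",cv2.resize(s[180:400,230:430],None,fx=3,fy=2.7,interpolation=cv2.INTER_CUBIC))
E
```

```text
187.2 tan 0.51 [-0.927  0.392  1.583] 28.46
182.0 tan -0.46 [-1.098 -0.503 -0.392] 28.71
175.5 tan -0.49 [ 0.153 -0.502  0.337] 28.98
169.0 tan -0.3 [-0.144 -0.28   0.302] 29.24
162.5 tan -0.08 [ 0.124 -0.127 -0.7  ] 29.51
156.0 tan 0.71 [ 1.012  0.327 -0.116] 29.77
149.5 tan 0.48 [ 0.997 -0.027 -1.078] 30.04
143.0 tan -0.03 [ 0.286 -0.257  0.087] 30.31
136.5 tan -0.61 [-0.649 -0.225 -0.429] 30.57
130.0 tan -0.86 [-0.583 -0.642  0.089] 30.84
123.5 tan -0.23 [-0.197 -0.118 -0.519] 31.11
117.0 tan 0.19 [ 0.373 -0.317  0.581] 31.38
110.5 tan 0.34 [0.201 0.42  0.253] 31.64
104.0 tan -4.03 [-3.765 -1.561  0.383] 31.91
```

View pics/lv1z.png

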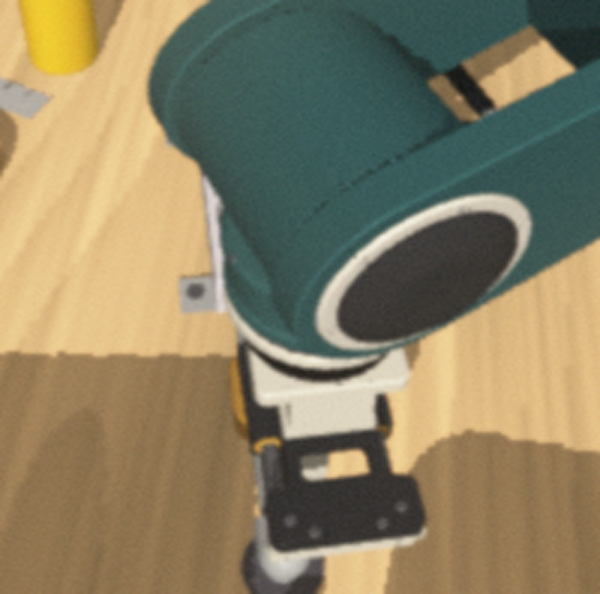

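View pics/lv1w.png

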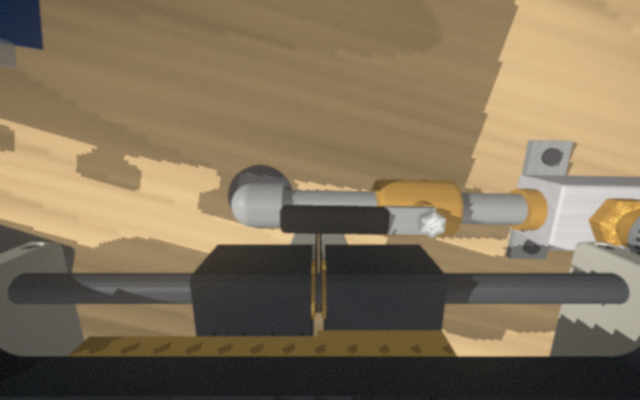

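```bash
python3 - <<'E'
from lev import *
ph=104
for off in (.0145,.0135,.0125,.0115,.0105):
    p,q=pose(ph,off,.066);bot.move_straight(p,q,velocity=.03);F=f();t=F[:2]@u(ph-90);print(off,t,F,bot.get_ee_pos())
    if t<-9: break
look("lv2w")
p,q=pose(ph,.035,.066);bot.move_straight(p,q,velocity=.08)
p,q=pose(ph,.045,.24);bot.move_straight(p,q,velocity=.15);print(f(),bot.get_clock())
look("lv3w")
E
```

```text
0.0145 -12.996077438931032 [-12.439  -3.831   5.374] [0.468 0.327 0.066]
[-0.144 -0.301 -0.629] 34.025
```

View pics/lv3w.png

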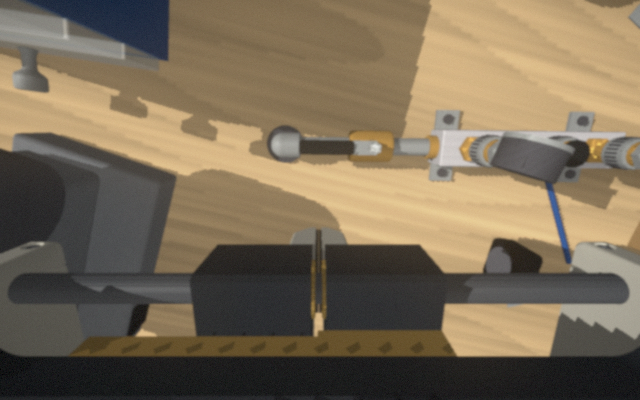

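```bash
python3 - <<'E'
from lev import *
c=bot.camera_params("wrist");pos,qq,pp,d=pickle.load(open("pics/lv3w.pkl","rb"));W=cloud(c,d,pos,qq);P=W.reshape(-1,3)
dark=(pp.max(-1)<70).reshape(-1)
m=dark&(abs(P[:,2]-.057)<.006)&(abs(P[:,0]-.484)<.03)&(abs(P[:,1]-.33)<.05);Q=P[m];g=Q[:,:2].mean(0);print("grip",len(Q),g,np.degrees(np.arctan2(*(g-A)[::-1])),cv2.minAreaRect((Q[:,:2]*1000).astype(np.float32)))
bot.move_pose([.40,.25,.30],down(np.radians(-92.7)));look("fin","side");look("finw")
pos,qq,pp,d=pickle.load(open("pics/finw.pkl","rb"));P=cloud(c,d,pos,qq).reshape(-1,3)
m=(abs(P[:,0]-X)<.04)&(abs(P[:,1]-Y)<.035)&(P[:,2]>.12)&(P[:,2]<.2);Q=P[m];print(len(Q),np.percentile(Q,[2,50,98],axis=0),cv2.minAreaRect((Q[:,:2]*1000).astype(np.float32)))
s=cv2.imread("pics/fin.png");cv2.imwrite("pics/finz.png",cv2.resize(s[180:400,230:430],None,fx=3,fy=2.7,interpolation=cv2.INTER_CUBIC));print(bot.get_clock())
E
```

```text
grip 577 [0.486 0.323] 102.81801423165678 ((486.45526123046875, 322.1916809082031), (13.082220077514648, 57.30479049682617), 12.385053634643555)
2166 [[0.509 0.138 0.13 ]
 [0.523 0.163 0.159]
 [0.538 0.183 0.164]] ((523.9814453125, 158.81272888183594), (49.951255798339844, 29.510948181152344), 86.51240539550781)
34.6583
```

View pics/finz.png

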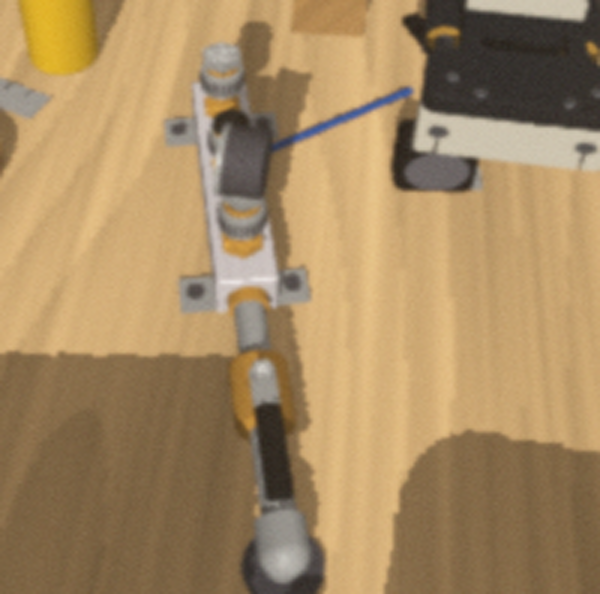

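View pics/finw.png

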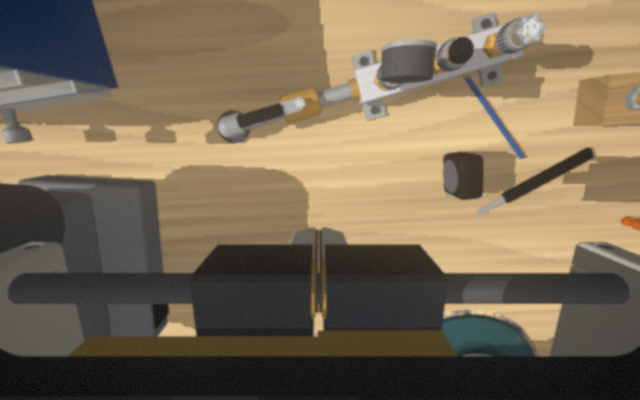

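```bash
python3 -c "
from rig import bot
print(bot.get_contact_force());print(bot.finish_job(),bot.get_clock())"
```

```text
[ 0.06182952 -0.15841821 -0.2622092 ]
the job is handed in; nothing more can be done
the job is handed in; nothing more can be done
```

The dark gauge is locked upright in the open coupler and let go, and the valve lever is fully open. I handed the job in about 35 s into the 61 s limit; no verdict was reported.

- **Gauge picked up:** I took the dark one from the middle hole of the rack and left the three orange look-alikes alone.
- **Locking:** The push peaked at about 12 N above the hanging weight, then dropped to zero about 32 mm below the mouth, where the pawls should snap in. The gauge then held against an upward pull of about 15 N. The end stop was never pressed near 30 N.
- **After letting go:** The top of the case measured about 164 mm, so the plug's end stands about 20 mm above the manifold. The wrist camera put the case within about 1.5 mm of the outlet's axis in both views.
- **Valve:** I pushed the lever round with the closed fingers until the force rose to 13 N at its stop. It measured 102.8°, against 103.3° for the pipe.
- **Start angle:** The lever first looked about 0.1 rad off fully shut, which did not matter.
- **Not measured:** The sleeve's return was judged by eye and from the force drop. In the last pictures I saw nothing else moved, but I did not measure the other objects again. The robot was touching nothing at the end.

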